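# Pin the ornament stand's display arm

### The job

Take the pin with the tall red knob from the rack and pin the ornament stand together: push it down through the slot in the cover, the hole in the sliding display arm and the hole in the base until the knob sits fully home on the cover, then let go. The arm sits too far out, so its hole is out of line under the cover: feel for it and draw the arm into line with the pin; press gently, never with more than 30 N, and leave the spare pins and the other goods where they are.

Things in the scene. Friction and masses are not known exactly. Their poses are not given: they have to be found in the camera images.
- pin_grip (a point): The pin with the tall red knob, 40 to 90 g, loose; starts upright in one of the rack's three holes, knob resting on the rack. Point on its axis, in the knob, 24 mm above the knob's underside; z up, from nose to knob. Knob: cylinder 28 mm in diameter, 44 mm tall. Below it a round wooden shank, 14 mm in diameter, 50 mm long.
- pin_nose (a point): The end of the red pin's shank, on its axis, 74 mm below pin_grip. The last 8 mm of the shank taper from 14 mm to a flat nose 11 mm across.
- rack: Dark wooden block, fixed, 62 (x) x 200 (y) x 60 mm tall, with three holes of 16.5 mm diameter, 55 mm deep, in its top, at y = -65, 0 and 65 mm. Origin at the centre of its underside, z up.
- pin_white_grip (a point): Spare pin with a short white knob (28 mm in diameter, 30 mm tall), in another hole of the rack. Point at the centre of its knob, 15 mm above the knob's underside. To be left alone.
- pin_green_grip (a point): Spare pin with a short green knob, otherwise as the white one. To be left alone.
- stand: Wooden ornament stand, held to the table on firm feet (gives under 1 mm at 30 N). Origin at the centre of its underside, z up. Layers: base block 100 (x) x 110 (y) mm, z 0 to 34 mm; tongue of the white sliding display arm, z 35 to 49; dark cover plate 100 x 110 mm, z 50 to 62. The pin is home when its knob rests on the cover (pin_grip at z = 86 mm, shank 22 mm deep in the base). Over 30 N between pin or robot and stand counts as forcing.
- stand_slot (a point): Centre of the slot in the stand's cover, on the cover's top face, 62 mm above the stand's underside. The slot goes through the 12 mm plate; it is 16.5 mm wide (stand's x) and 48 mm long (stand's y, from y = -40 to +8 mm).
- stand_tongue (a point): Fixed point on the stand's z axis at the height of the tongue's top face, 49 mm; it does not move with the arm. The tongue (14 mm thick) has a round through hole 16 mm in diameter at x = 0 and, at the start, anywhere from y = -5 to -31 mm: not measured, to be felt for through the slot. The arm slides only along the stand's y, against 4 N, and stays where left; a pin in its hole draws it along.
- stand_bore (a point): Mouth of the hole in the base, on the stand's z axis (y = 0), 34 mm above its underside: round, 15.5 mm in diameter, 30 mm deep, upright. The display arm leaves the stand towards its -y, 35 mm above the table, and carries a yellow star, top 142 mm above the table, 165 mm from the tongue's hole.
- mug: white ceramic mug, 76 mm wide, 85 mm tall; origin at its underside. A bystander. To be left alone.
- tree: turned wooden cone tree, 70 mm wide, 150 mm tall; origin at its underside. A bystander. To be left alone.
- candle_jar: candle jar with cork lid, 68 mm wide, 75 mm tall; origin at its underside. A bystander. To be left alone.
- house: small plywood house with red roof, 60 x 70 x 95 mm; origin at its underside. A bystander. To be left alone.
- mallet: wooden mallet lying on the table; origin on its underside. A bystander. To be left alone.
- bowl: blue bowl, 110 mm wide, 45 mm tall; origin at its underside. A bystander. To be left alone.
There are look-alikes about, which are no part of the job. Of the things that look like the part that bears pin_grip, the smallest one is meant.

How it is judged:
By the outcome, as a careful person would: the job done as asked, in the order asked, and still so for the second after the job is handed in, with the robot touching nothing.
It also fails if it takes over 61 s, if anything falls off the work surface, if the arm or the gripper's body presses on something with over 40 N, if the wrist force passes 120 N, or if a joint passes its speed limit or range.

### The arm

A 6-joint arm with a two-finger parallel gripper is mounted at the origin on the work surface. World frame = base frame: x ahead of the robot, y to its left, z up, the work surface at z = 0. Lengths are in mm, angles in rad, forces in N, time in s.
With the tool pointing down it reaches from about 300 to 875 mm from the base axis. Payload 6.4 kg.
Tool frame: the origin (TCP) lies between the finger pads; the fingertips stand 25 mm ahead of it and the grasp point (between the pads) lies 6 mm ahead of it; z points along the fingers, y is the line along which they close (so a half turn about z gives the same grasp; the last joint's range is limited). The gripper opens to 88 mm and grips with 3 to 60 N. Pads are 18 mm wide; open, the fingers measure 123 mm over their backs; the gripper's body (75 mm by 187 mm) begins 45 mm behind the grasp point.
Start: joints at [-0.206, 0.181, 1.607, -0, 1.354, -0.206], TCP at [575.014, 0.015, 263.714] pointing down, gripper open.
Joint ranges: [-2.99, 2.99], [-0.89, 2.07], [0.3, 2.58], [-1.14, 4.28], [0, 2.63], [-3.12, 3.12]. Speed limits (rad/s): [2.57, 2.57, 3.01, 3.14, 3.14, 3.14].

### API

Orientations are given as a unit quaternion [x, y, z, w].
In Python, from cell import arm gives the robot as it stands. The module is installed in compiled form; this text tells all that it offers.
- The arm moves only by the shell command python3 -m inch 'ROWS' [OPENING]. ROWS is a JSON object of lists of equal length, an entry for each row: "delta_pos": the shift along the tool's x, y, z in cm, a list of three; "rotation": the turn, a rotation vector about the tool's x, y, z in rad, a list of three. A call has 1 to 20 rows; each row shifts and turns the commanded pose from where the row before left it, along the tool's axes as they then stand; what a row does not reach is not made up. A row lasts 1/12 s, in which the tool goes at most 41.7 mm and 7.16 degrees, less where a joint would pass 70% of its speed; a pose out of reach is approached as far as the arm can. A call is refused whole if a number of a shift passes 4.17 or a number of a turn 0.125, either way. A call with a gripper value outside its range is refused whole. OPENING is the finger opening in cm, from 0 to 8.81, set as the call begins (- or left out, the last holds). The fingers move at their own pace and stop on an object; the grip force is fixed at half the most. Time passes only in rows, so rows that do not move let the fingers close. It gives the time, the measured TCP pose, the force, the opening and the grip force at its end, in the units of the state.
- arm.read_state(): the state, without advancing time (a new reading comes with each control period).
- arm.capture(name): name is "scene" or "side" or "wrist"; returns the picture (400x640x3 uint8, red, green, blue); there is no depth.
- arm.calibration(name): a dict with "mtx" (3x3 intrinsics, pixels), "position" and "orientation" of the camera in the world. Camera axes: x right, y down, z forward; pixel columns grow to the right and rows downward; lengths in mm; the calibration is good to about 2 mm. A picture is of the moment at which its call begins: read the wrist's pose just before it. calibration takes no time and is no camera call; for the wrist camera it gives the pose at the moment of the call.
- arm.finish_job(): hands the job in; it is judged then, once.
Trained networks look in the newest picture that a camera, given by its name, has taken for a name from the list of things; names that differ only in an ending like _2 or _b are one class to them, and where a whole thing is asked for, a point or a joint stands for the part that bears it (a point fixed in the world has none). Each returns a list of dicts, best first, with "p" (0 to 1); they miss things now and then, are a little off and sometimes report something else, mostly with a low value. They report only what shows in the picture. A call takes as long as a camera call. They do not tell look-alikes from the thing itself.
- arm.find_in(query, camera): "pixel" ([column, row] in pixels, amid what is visible of it).
The state is a dict: "t": time; "q": joint angles; "joint_velocities": joint speeds; "effort": joint torques, N m; "tcp_pos": TCP position; "orientation": TCP orientation; "wrist_force": force on the tool from outside, world axes, zero at the start; "wrist_torque": the same for the moment, N m; "width": finger opening in mm; "finger_force": force on a finger pad.
Only numpy, scipy, OpenCV 4.12 (cv2) and the standard library are available. Lean on these libraries where they do the work, as an engineer would, in place of code of your own. Each camera call takes 0.05 s, during which the arm holds its last target. There are 200 camera calls.

## Working session

There is one attempt and no reset: what is moved stays moved. The work goes in short steps, Python scripts to look and compute and a shell command to move; the robot and the scene stay as the last step left them, time stands still between calls to the robot, and variables do not carry over. Pictures are saved under pics/ and viewed, at most 10 in all, crops included, and the job is handed in when it is done.

```bash
mkdir -p pics; cat > h.py <<'E'
import numpy as np, cv2
from scipy.spatial.transform import Rotation as R
from cell import arm
def cap(n,f=None):
    im=np.array(arm.capture(n)); c=arm.calibration(n)
    if f: cv2.imwrite('pics/'+f,im[:,:,::-1])
    return im,c
def ray(c,px):
    d=np.linalg.inv(np.array(c['mtx']))@[px[0],px[1],1.]
    return np.array(c['position'],float), R.from_quat(c['orientation']).apply(d)
def at_z(c,px,z):
    o,d=ray(c,px); return o+d*(z-o[2])/d[2]
def proj(c,p):
    v=R.from_quat(c['orientation']).inv().apply(np.array(p,float)-c['position']); u=np.array(c['mtx'])@v; return u[:2]/u[2]
E
python3 - <<'E'
from h import *
ims=[]
for n in ['scene','side']:
    im,c=cap(n,n+'1.png')
    print(n,np.round(c['position']),np.round(R.from_quat(c['orientation']).as_matrix()[:,2],2))
    for q in ['pin_grip','pin_white_grip','pin_green_grip','rack','stand','stand_slot']:
        print(q,[(np.round(d['pixel']).tolist(),round(d['p'],2)) for d in arm.find_in(q,n)][:4])
s=arm.read_state(); print({k:np.round(v,3).tolist() for k,v in s.items()})
E
```

```text
scene [1226.  -35.  987.] [-0.6   0.03 -0.8 ]
pin_grip [([377.0, 157.0], 0.77), ([399.0, 165.0], 0.59), ([407.0, 191.0], 0.48), ([254.0, 206.0], 0.27)]
pin_white_grip [([431.0, 190.0], 0.57)]
pin_green_grip [([383.0, 191.0], 0.69)]
rack [([405.0, 204.0], 0.72), ([252.0, 209.0], 0.63)]
stand [([252.0, 207.0], 0.63)]
stand_slot [([252.0, 206.0], 0.56), ([205.0, 262.0], 0.32)]
side [ 368.  865. 1031.] [ 0.12 -0.68 -0.73]
pin_grip [([328.0, 272.0], 0.8), ([348.0, 256.0], 0.67), ([296.0, 269.0], 0.57)]
pin_white_grip [([290.0, 297.0], 0.43)]
pin_green_grip [([243.0, 226.0], 0.61), ([300.0, 251.0], 0.59), ([248.0, 186.0], 0.34)]
rack [([296.0, 289.0], 0.8)]
stand [([330.0, 175.0], 0.96), ([247.0, 187.0], 0.17)]
stand_slot [([334.0, 172.0], 0.73)]
{'t': 0.7, 'q': [-0.206, 0.181, 1.607, 0.0, 1.354, -0.206], 'joint_velocities': [0.001, -0.002, -0.0, 0.001, -0.0, 0.0], 'effort': [-0.0, -43.371, -34.211, 0.07, 0.031, 0.0], 'tcp_pos': [575.022, 0.027, 263.75], 'orientation': [0.707, 0.707, 0.0, 0.0], 'wrist_force': [0.258, 0.378, -0.075], 'wrist_torque': [0.017, -0.017, -0.013], 'finger_force': 0.0, 'width': 88.107}
```

View pics/scene1.png

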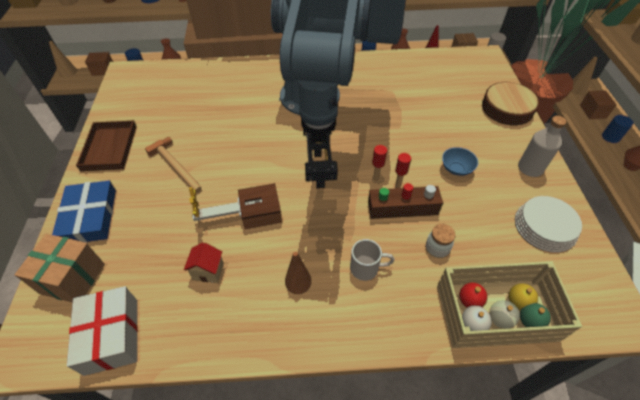

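View pics/side1.png

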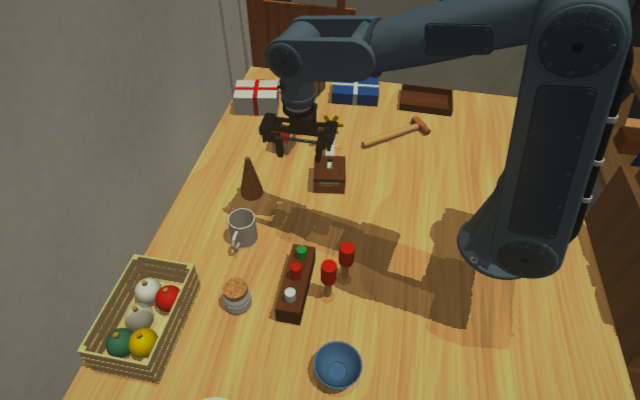

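The scene view shows the rack at (405,204), with the real red pin in its middle hole at (407,191), green at (383,191) and white at (431,190). Two larger red look-alikes stand behind it at (380,157) and (403,165). The stand is at (260,205), with its arm leaving towards image left (world -y) and the star at (195,203). The side view shows the same: stand (330,175), red pin (296,269).

```bash
python3 - <<'E'
from h import *
cs,cd=arm.calibration('scene'),arm.calibration('side')
def tri(a,b):
    o1,d1=ray(cs,a);o2,d2=ray(cd,b)
    A=np.stack([d1,-d2],1);t=np.linalg.lstsq(A,o2-o1,rcond=None)[0]
    p,q=o1+d1*t[0],o2+d2*t[1];return np.round((p+q)/2),round(np.linalg.norm(p-q),1)
print('red',at_z(cs,(407,191),82).round(),at_z(cd,(296,269),82).round(),tri((407,191),(296,269)))
print('green',at_z(cs,(383,191),75).round(),at_z(cd,(300,251),75).round())
print('white',at_z(cs,(431,190),75).round(),at_z(cd,(290,297),75).round())
print('lookalikes',tri((377,157),(348,256)),tri((403,165),(328,272)))
print('stand corners scene top', [at_z(cs,p,62).round().tolist() for p in [(238,192),(275,186),(281,209),(243,215)]])
print('slot scene',at_z(cs,(254,201),62).round(),'side slot',at_z(cd,(332,165),62).round())
print('star',tri((195,203),(333,122)))
for n in ['scene1','side1']:
    im=cv2.imread(f'pics/{n}.png'); a=im[165:245,170:300] if n[1]=='c' else im[110:200,280:400]
    cv2.imwrite(f'pics/{n}_crop.png',cv2.resize(a,None,fx=5,fy=5,interpolation=cv2.INTER_CUBIC))
E
```

```text
red [531. 248.  82.] [531. 239.  82.] (array([532., 245.,  87.]), np.float64(5.4))
green [521. 183.  75.] [535. 177.  75.]
white [526. 318.  75.] [529. 316.  75.]
lookalikes (array([408., 181.,  93.]), np.float64(0.8)) (array([450., 247., 102.]), np.float64(3.6))
stand corners scene top [[487.0, -227.0, 62.0], [472.0, -122.0, 62.0], [555.0, -105.0, 62.0], [569.0, -209.0, 62.0]]
slot scene [ 522. -181.   62.] side slot [ 510. -182.   62.]
star (array([ 541., -339.,  102.]), np.float64(16.9))
```

View pics/scene1_crop.png

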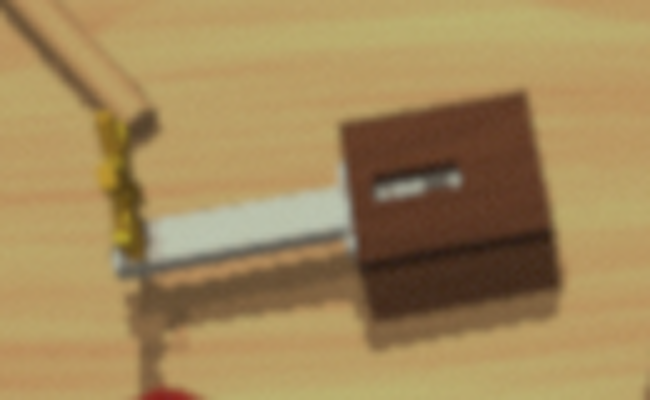

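The crop shows the slot at about (330,202) to (350,201) in crop-scaled terms, running along the arm. A dark bit towards its right end at crop (435,180) is probably the tongue's hole. The stand is yawed about +8°. Next I move above the pin and turn the gripper so it closes along y.

```bash
python3 -m inch '{"delta_pos":[[3.06,-0.55,0],[3.06,-0.55,0],[3.06,-0.55,0],[3.06,-0.55,0],[3.06,-0.55,0],[3.06,-0.55,0],[3.06,-0.55,0],[3.06,-0.55,0]],"rotation":[[0,0,0],[0,0,0],[0,0,0],[0,0,0],[0,0,0],[0,0,0],[0,0,0],[0,0,0]]}' 4.4
python3 -m inch '{"delta_pos":[[0,0,0],[0,0,0],[0,0,0],[0,0,0],[0,0,0],[0,0,0],[0,0,0],[0,0,0],[0,0,0],[0,0,0],[0,0,0],[0,0,0],[0,0,0],[0,0,0],[0,0,0]],"rotation":[[0,0,0.1208],[0,0,0.1208],[0,0,0.1208],[0,0,0.1208],[0,0,0.1208],[0,0,0.1208],[0,0,0.1208],[0,0,0.1208],[0,0,0.1208],[0,0,0.1208],[0,0,0.1208],[0,0,0.1208],[0,0,0.1208],[0,0,0],[0,0,0]]}'
python3 - <<'E'
from h import *
im,c=cap('wrist','w1.png'); s=arm.read_state()
print(R.from_quat(s['orientation']).as_matrix().round(3).tolist(), s['q'],np.round(c['position']))
for q,z in [('pin_grip',104),('pin_white_grip',90),('pin_green_grip',90)]:
    print(q,[(np.round(d['pixel']).tolist(),round(d['p'],2),at_z(c,d['pixel'],z).round().tolist()) for d in arm.find_in(q,'wrist')][:4])
E
```

```text
t: 1.37
tcp_pos: [530.6, 246.3, 263.9]
orientation: [0.707, 0.707, 0.0, 0.0]
wrist_force: [-0.0, 0.2, 0.0]
width: 44.1
finger_force: 0.0
t: 2.62
tcp_pos: [531.0, 244.8, 263.7]
orientation: [1.0, 0.002, -0.0, -0.0]
wrist_force: [0.3, -0.1, -0.0]
width: 44.0
finger_force: 0.0
[[1.0, 0.004, -0.0], [0.004, -1.0, -0.0], [-0.0, 0.0, -1.0]] [ 2.29119451e-01  2.02212875e-01  1.58192201e+00 -7.90824433e-06
  1.35748391e+00  1.79567713e+00] [599. 245. 385.]
pin_grip [([314.0, 270.0], 0.96, [457.0, 248.0, 104.0]), ([313.0, 190.0], 0.85, [533.0, 250.0, 104.0]), ([374.0, 336.0], 0.7, [386.0, 190.0, 104.0])]
pin_white_grip [([246.0, 188.0], 0.95, [531.0, 310.0, 90.0])]
pin_green_grip [([383.0, 185.0], 0.61, [535.0, 187.0, 90.0])]
```

View pics/w1.png

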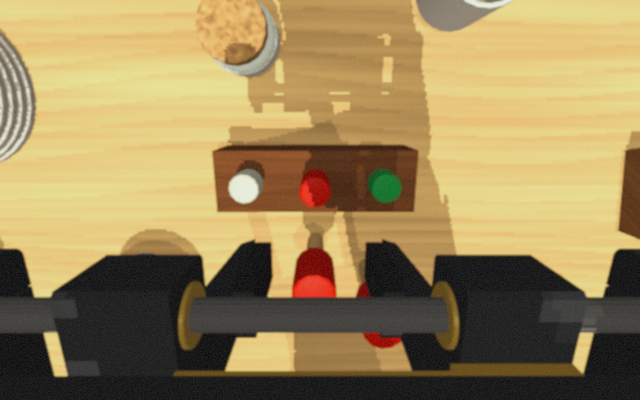

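The wrist view shows the red pin at (315,188) between white (245,186) and green (385,186), with the fingers at the bottom either side of the larger look-alike (315,275). Now I fit the red blob to the knob's cylinder.

```bash
cat >> h.py <<'E'
def fitcyl(im,c,roi,mask,r,z0,z1,p0):
    from scipy.optimize import least_squares
    x0,y0,x1,y1=roi; m=np.zeros(im.shape[:2],bool); m[y0:y1,x0:x1]=mask(im[y0:y1,x0:x1].astype(int))
    ys,xs=np.nonzero(m); b=np.array([xs.min(),xs.max()+1,ys.min(),ys.max()+1],float)
    a=np.linspace(0,6.283,60)
    def f(p):
        P=np.array([proj(c,[p[0]+r*np.cos(t),p[1]+r*np.sin(t),z]) for t in a for z in (z0,z1)])
        return np.array([P[:,0].min(),P[:,0].max(),P[:,1].min(),P[:,1].max()])-b+[.5,.5,.5,.5]
    s=least_squares(f,p0); return s.x.round(1),s.fun.round(1),b
E
python3 - <<'E'
from h import *
im,c=cap('wrist')
red=lambda a:(a[:,:,0]>90)&(a[:,:,1]<50)&(a[:,:,2]<60)
print('red',fitcyl(im,c,(290,160,345,215),red,14,60,104,[532,248]))
print('white',fitcyl(im,c,(220,155,272,212),lambda a:a.min(2)>120,14,60,90,[532,312]))
print('green',fitcyl(im,c,(355,155,412,212),lambda a:(a[:,:,1]>a[:,:,0]+25),14,60,90,[532,184]))
E
```

```text
red (array([531.7, 248.2]), array([-0.2,  0.2, -0.5,  0.5]), array([299., 331., 168., 207.]))
white (array([528. , 315.5]), array([-2.5,  2.8, -2.9,  2.9]), array([228., 259., 174., 204.]))
green (array([531.3, 183.4]), array([-1.4,  1.2, -0.9,  0.9]), array([368., 401., 169., 203.]))
```

```bash
python3 -m inch '{"delta_pos":[[0.07,-0.34,2],[0,0,2],[0,0,2],[0,0,2],[0,0,2],[0,0,2],[0,0,2],[0,0,1],[0,0,1],[0,0,0.8],[0,0,0.6],[0,0,0],[0,0,0]],"rotation":[[0,0,0],[0,0,0],[0,0,0],[0,0,0],[0,0,0],[0,0,0],[0,0,0],[0,0,0],[0,0,0],[0,0,0],[0,0,0],[0,0,0],[0,0,0]]}'
python3 -m inch '{"delta_pos":[[0,0,0],[0,0,0],[0,0,0],[0,0,0],[0,0,0],[0,0,0]],"rotation":[[0,0,0],[0,0,0],[0,0,0],[0,0,0],[0,0,0],[0,0,0]]}' 2.0
python3 -m inch '{"delta_pos":[[0,0,-0.5],[0,0,-1],[0,0,-2],[0,0,-2],[0,0,-2],[0,0,-2],[0,0,-2],[0,0,0]],"rotation":[[0,0,0],[0,0,0],[0,0,0],[0,0,0],[0,0,0],[0,0,0],[0,0,0],[0,0,0]]}'
```

```text
t: 3.95
tcp_pos: [532.0, 248.3, 90.1]
orientation: [1.0, 0.0, 0.0, -0.0]
wrist_force: [0.6, -0.2, 0.2]
width: 43.7
finger_force: 0.0
t: 4.45
tcp_pos: [532.2, 248.3, 90.5]
orientation: [1.0, 0.0, 0.001, -0.0]
wrist_force: [-1.2, -0.1, 5.5]
width: 26.7
finger_force: 30.0
t: 5.12
tcp_pos: [533.9, 248.9, 209.8]
orientation: [1.0, 0.0, 0.004, -0.001]
wrist_force: [0.4, 0.6, 0.0]
width: 27.3
finger_force: 30.0
```

```bash
python3 -m inch '{"delta_pos":[[0,1,-2],[-0.1,2.9,-2],[-0.1,2.9,0],[-0.1,2.9,0],[-0.1,2.9,0],[-0.1,2.9,0],[-0.1,2.9,0],[-0.1,2.9,0],[-0.1,2.9,0],[-0.1,2.9,0],[-0.1,2.9,0],[-0.1,2.9,0],[-0.1,2.9,0],[0,2.9,0],[0,2.8,0],[0,0,0],[0,0,0],[0,0,0],[0,0,0]],"rotation":[[0,0,0],[0,0,0],[0,0,0],[0,0,0],[0,0,0],[0,0,0],[0,0,0],[0,0,0],[0,0,0],[0,0,0],[0,0,0],[0,0,0],[0,0,0],[0,0,0],[0,0,0],[0,0,-0.07],[0,0,-0.07],[0,0,0],[0,0,0]]}'
python3 - <<'E'
from h import *
im,c=cap('wrist','w2.png'); s=arm.read_state()
print(s['tcp_pos'],R.from_quat(s['orientation']).as_matrix().round(3).tolist())
for q,z in [('stand_slot',62),('stand',50)]:
    print(q,[(np.round(d['pixel']).tolist(),round(d['p'],2),at_z(c,d['pixel'],z).round().tolist()) for d in arm.find_in(q,'wrist')][:4])
E
```

```text
t: 6.7
tcp_pos: [519.4, -166.6, 243.8]
orientation: [0.998, 0.069, -0.001, -0.0]
wrist_force: [-0.5, -0.4, -0.9]
width: 27.3
finger_force: 30.0
[ 519.54721406 -166.43998006  244.03482103] [[0.99, 0.138, -0.001], [0.138, -0.99, 0.001], [-0.001, -0.001, -1.0]]
stand_slot [([360.0, 188.0], 0.95, [524.0, -205.0, 62.0])]
stand [([359.0, 185.0], 0.74, [524.0, -205.0, 50.0])]
```

View pics/w2.png

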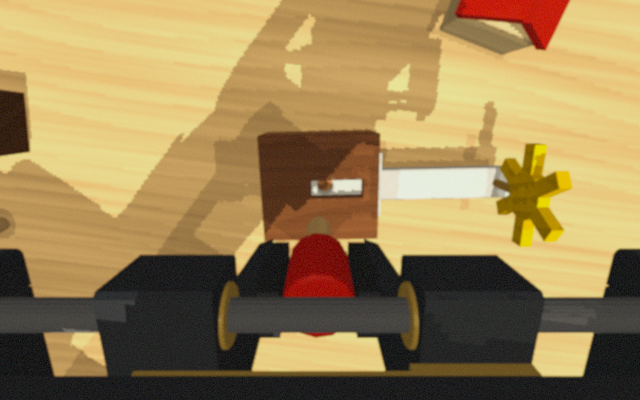

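```bash
python3 - <<'E'
from h import *
im=cv2.imread('pics/w2.png'); cv2.imwrite('pics/w2c.png',cv2.resize(im[125:245,250:390],None,fx=5,fy=5,interpolation=cv2.INTER_CUBIC))
E
```

```text
(no output)
```

View pics/w2c.png

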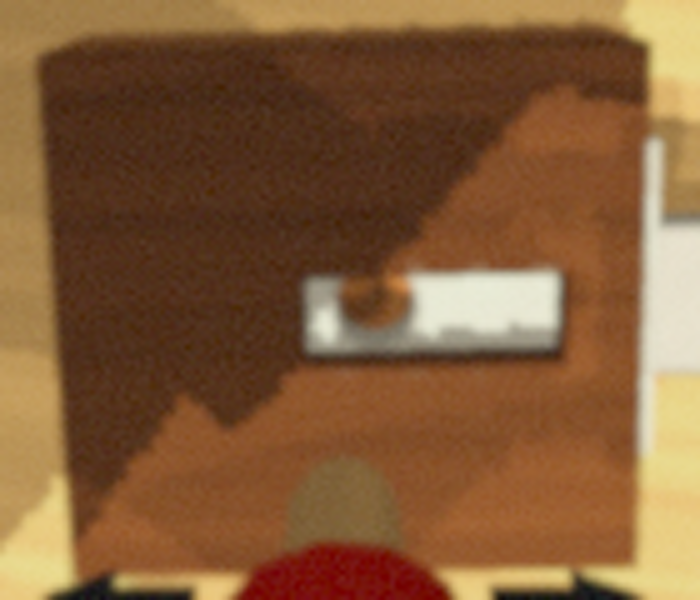

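The crop shows the slot from (311,180) to (362,197) in full-image pixels and the tongue's hole at about (325.5,185), spanning columns 318 to 332.6. It is near the slot's +y end.

```bash
python3 - <<'E'
from h import *
from scipy.optimize import least_squares
c=arm.calibration('wrist'); cr=lambda u,v:(250+u/5-.4,125+v/5-.4)
obs=[cr(303,277),cr(560,268),cr(560,358),cr(303,357)]
pts=[at_z(c,p,62) for p in obs]; print(np.round(pts,1)[:,:2].tolist())
# stand-frame: TL=( +x far?, y=+8) etc.
cov=[cr(77,573),cr(637,565)]; pc=[at_z(c,p,62) for p in cov]; print('front cover edge',np.round(pc,1).tolist(),np.linalg.norm(pc[0]-pc[1]))
for sx in (1,):
    loc=np.array([[8.25,8],[8.25,-40],[-8.25,-40],[-8.25,8]]+[[-50,55],[-50,-55]])
    def T(p): 
        a=p[2]; return np.c_[p[0]+np.cos(a)*loc[:,0]-np.sin(a)*loc[:,1], p[1]+np.sin(a)*loc[:,0]+np.cos(a)*loc[:,1]]
    f=lambda p:(np.array([proj(c,[*q,62]) for q in T(p)])-np.array(obs+cov)).ravel()
    s=least_squares(f,[520,-166,.14]); print(s.x.round(3),s.fun.round(1))
    p=s.x; a=p[2]
    def st(q): d=q[:2]-p[:2]; return [round(np.cos(a)*d[0]+np.sin(a)*d[1],1),round(-np.sin(a)*d[0]+np.cos(a)*d[1],1)]
    for v in (297,): print('hole L,R in stand frame',st(at_z(c,cr(340,v),49)),st(at_z(c,cr(413,v),49)))
s=arm.read_state(); print('tcp',s['tcp_pos'].round(1),'stand frame',st(np.array(s['tcp_pos'])), 'nose px',proj(c,np.array(s['tcp_pos'])-[0,0,80]).round(1))
E
```

```text
[[524.7, -157.9], [533.1, -204.7], [516.2, -207.7], [509.6, -160.0]]
front cover edge [[460.5, -122.3, 62.0], [477.4, -229.8, 62.0]] 108.79459581057912
[ 5.1825e+02 -1.6712e+02  1.6500e-01] [-0.  -0.4  0.5  0.2  0.3 -0.5  0.5  0.9 -1.3  0.4 -0.1 -0.6]
hole L,R in stand frame [np.float64(1.1), np.float64(1.3)] [np.float64(0.8), np.float64(-12.8)]
tcp [ 519.8 -166.3  244.4] stand frame [np.float64(1.6), np.float64(0.6)] nose px [318.5 222. ]
```

```bash
python3 -m inch '{"delta_pos":[[-0.15,0.65,1],[0,0,2],[0,0,2],[0,0,1.5],[0,0,1],[0,0,0.7],[0,0,0.5],[0,0,0.2],[0,0,0],[0,0,0],[0,0,0]],"rotation":[[0,0,-0.025],[0,0,0],[0,0,0],[0,0,0],[0,0,0],[0,0,0],[0,0,0],[0,0,0],[0,0,0],[0,0,0],[0,0,0]]}'
python3 - <<'E'
from h import *
im,c=cap('wrist','w3.png'); s=arm.read_state(); p=np.array(s['tcp_pos'])
print(p.round(1),R.from_quat(s['orientation']).as_matrix().round(3).tolist())
M=R.from_quat(s['orientation']).as_matrix()
for z in(80,72):
  n=p+M[:,2]*z; print('nose edge px',[proj(c,n+M@[r*np.cos(t),r*np.sin(t),0]).round(1).tolist() for r in [5.5 if z==80 else 7] for t in (0,1.571,3.1416,4.712)])
u,v=proj(c,p+M[:,2]*80).astype(int); print(u,v)
a=im[v-70:v+50,u-70:u+70,::-1]; cv2.imwrite('pics/w3c.png',cv2.resize(a,None,fx=5,fy=5,interpolation=cv2.INTER_CUBIC))
E
```

```text
t: 7.77
tcp_pos: [519.8, -173.7, 156.5]
orientation: [0.997, 0.083, 0.001, 0.0]
wrist_force: [-0.1, 0.5, -0.0]
width: 27.1
finger_force: 30.0
[ 519.8 -173.7  156.5] [[0.986, 0.165, 0.001], [0.165, -0.986, -0.001], [0.001, 0.001, -1.0]]
nose edge px [[318.6, 213.7], [327.2, 222.0], [318.5, 230.2], [309.9, 222.0]]
nose edge px [[318.6, 215.3], [330.0, 226.2], [318.6, 236.9], [307.1, 226.2]]
318 221
```

View pics/w3c.png

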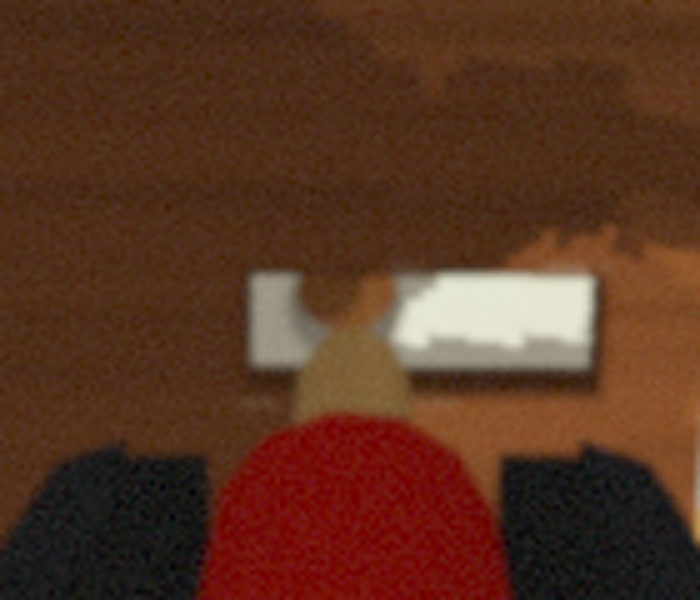

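```bash
python3 - <<'E'
from h import *
c=arm.calibration('wrist'); s=arm.read_state(); p=np.array(s['tcp_pos']); M=R.from_quat(s['orientation']).as_matrix()
cr=lambda u,v:(248+u/5-.4,151+v/5-.4)
def tool(q): return (M.T@(q-p))[:2].round(1).tolist()
for n,q in dict(TL=(248,270),TR=(597,270),BR=(597,389)).items(): print(n,tool(at_z(c,cr(*q),62)))
for n,q in dict(L=(297,300),R=(397,300),B=(352,328)).items(): print('hole',n,tool(at_z(c,cr(*q),49)))
for z in (72,75,78): print('nose tip +x edge at z',z,tool(at_z(c,cr(352,325),z)))
print('slot wall foot at z50',tool(at_z(c,cr(300,370),50)))
E
```

```text
TL [7.3, -14.3]
TR [7.4, 32.5]
BR [-9.5, 33.2]
hole L [-0.8, -8.2]
hole R [-0.8, 6.1]
hole B [-5.0, -0.3]
nose tip +x edge at z 72 [2.8, -0.4]
nose tip +x edge at z 75 [3.8, -0.4]
nose tip +x edge at z 78 [4.7, -0.4]
slot wall foot at z50 [-11.0, -7.8]
```

```bash
python3 -m inch '{"delta_pos":[[-0.05,-0.06,0.3],[0,0,0.4],[0,0,0.4],[0,0,0.2],[0,0,0],[0,0,0]],"rotation":[[0,0,0],[0,0,0],[0,0,0],[0,0,0],[0,0,0],[0,0,0]]}'
python3 -m inch '{"delta_pos":[[0,0,0.15],[0,0,0.15],[0,0,0.15],[0,0,0]],"rotation":[[0,0,0],[0,0,0],[0,0,0],[0,0,0]]}'
python3 -m inch '{"delta_pos":[[0,0,0.15],[0,0,0.15],[0,0,0.15],[0,0,0]],"rotation":[[0,0,0],[0,0,0],[0,0,0],[0,0,0]]}'
```

```text
t: 8.32
tcp_pos: [518.6, -172.8, 142.4]
orientation: [0.997, 0.083, -0.0, -0.0]
wrist_force: [0.5, -0.1, -0.6]
width: 27.4
finger_force: 30.0
t: 8.65
tcp_pos: [518.6, -172.8, 137.9]
orientation: [0.997, 0.083, -0.0, -0.0]
wrist_force: [-0.1, -0.4, -0.1]
width: 27.1
finger_force: 30.0
t: 8.98
tcp_pos: [518.5, -172.8, 133.3]
orientation: [0.997, 0.083, -0.0, -0.0]
wrist_force: [-0.4, -0.5, -0.9]
width: 27.0
finger_force: 30.0
```

```bash
python3 -m inch '{"delta_pos":[[0,0,0.1],[0,0,0.1],[0,0,0.1],[0,0,0.1],[0,0,0],[0,0,0]],"rotation":[[0,0,0],[0,0,0],[0,0,0],[0,0,0],[0,0,0],[0,0,0]]}'
python3 -m inch '{"delta_pos":[[0,0,0.1],[0,0,0.1],[0,0,0],[0,0,0]],"rotation":[[0,0,0],[0,0,0],[0,0,0],[0,0,0]]}'
python3 -m inch '{"delta_pos":[[0,0,0.1],[0,0,0.1],[0,0,0],[0,0,0]],"rotation":[[0,0,0],[0,0,0],[0,0,0],[0,0,0]]}'
```

```text
t: 9.48
tcp_pos: [518.7, -172.9, 129.6]
orientation: [0.997, 0.083, -0.0, -0.0]
wrist_force: [-0.1, 0.8, -0.1]
width: 27.2
finger_force: 30.0
t: 9.82
tcp_pos: [518.6, -172.9, 127.6]
orientation: [0.997, 0.083, -0.0, -0.0]
wrist_force: [-1.1, 0.5, -1.0]
width: 27.2
finger_force: 30.0
t: 10.15
tcp_pos: [518.6, -172.9, 125.6]
orientation: [0.997, 0.083, -0.0, -0.0]
wrist_force: [0.2, 1.1, -0.8]
width: 27.5
finger_force: 30.0
```

```bash
python3 -m inch '{"delta_pos":[[0,0,0.1],[0,0,0.1],[0,0,0.1],[0,0,0.1],[0,0,0],[0,0,0]],"rotation":[[0,0,0],[0,0,0],[0,0,0],[0,0,0],[0,0,0],[0,0,0]]}'
python3 -m inch '{"delta_pos":[[0,0,0.1],[0,0,0.1],[0,0,0.1],[0,0,0],[0,0,0]],"rotation":[[0,0,0],[0,0,0],[0,0,0],[0,0,0],[0,0,0]]}'
```

```text
t: 10.65
tcp_pos: [518.6, -172.9, 121.6]
orientation: [0.997, 0.083, -0.0, -0.0]
wrist_force: [-0.4, 0.0, -1.1]
width: 27.5
finger_force: 30.0
t: 11.07
tcp_pos: [518.7, -172.9, 118.6]
orientation: [0.997, 0.083, -0.0, -0.0]
wrist_force: [0.4, -0.0, -1.0]
width: 27.3
finger_force: 30.0
```

```bash
python3 -m inch '{"delta_pos":[[0,-0.1,0],[0,-0.1,0],[0,-0.1,0],[0,0,0]],"rotation":[[0,0,0],[0,0,0],[0,0,0],[0,0,0]]}'
python3 -m inch '{"delta_pos":[[0,-0.1,0],[0,-0.1,0],[0,-0.07,0],[0,0,0],[0,0,0]],"rotation":[[0,0,0],[0,0,0],[0,0,0],[0,0,0],[0,0,0]]}'
python3 -m inch '{"delta_pos":[[0,0,0.1],[0,0,0.1],[0,0,0.1],[0,0,0.1],[0,0,0],[0,0,0]],"rotation":[[0,0,0],[0,0,0],[0,0,0],[0,0,0],[0,0,0],[0,0,0]]}'
```

```text
t: 11.4
tcp_pos: [518.5, -170.5, 118.9]
orientation: [0.997, 0.083, 0.0, 0.001]
wrist_force: [-0.3, -4.7, -1.0]
width: 27.3
finger_force: 30.0
t: 11.82
tcp_pos: [517.9, -167.4, 118.9]
orientation: [0.997, 0.083, 0.0, 0.0]
wrist_force: [0.6, -4.3, -1.6]
width: 26.9
finger_force: 30.0
t: 12.32
tcp_pos: [517.9, -167.4, 114.7]
orientation: [0.997, 0.083, 0.0, 0.0]
wrist_force: [1.4, -4.7, -0.1]
width: 26.8
finger_force: 30.0
```

```bash
python3 -m inch '{"delta_pos":[[0,0,0.1],[0,0,0.1],[0,0,0],[0,0,0]],"rotation":[[0,0,0],[0,0,0],[0,0,0],[0,0,0]]}'
python3 -m inch '{"delta_pos":[[0,0,0.1],[0,0,0.1],[0,0,0],[0,0,0]],"rotation":[[0,0,0],[0,0,0],[0,0,0],[0,0,0]]}'
```

```text
t: 12.65
tcp_pos: [517.8, -167.3, 112.7]
orientation: [0.997, 0.083, 0.0, 0.0]
wrist_force: [1.5, -3.0, 0.2]
width: 27.4
finger_force: 30.0
t: 12.98
tcp_pos: [517.7, -167.3, 110.6]
orientation: [0.997, 0.083, -0.0, -0.0]
wrist_force: [1.2, -3.6, 0.3]
width: 27.2
finger_force: 30.0
```

```bash
python3 -m inch '{"delta_pos":[[0,0,0.1],[0,0,0.1],[0,0,0],[0,0,0]],"rotation":[[0,0,0],[0,0,0],[0,0,0],[0,0,0]]}'
python3 -m inch '{"delta_pos":[[0,0,0.1],[0,0,0.1],[0,0,0],[0,0,0]],"rotation":[[0,0,0],[0,0,0],[0,0,0],[0,0,0]]}'
```

```text
t: 13.32
tcp_pos: [517.7, -167.3, 108.6]
orientation: [0.997, 0.083, -0.0, -0.0]
wrist_force: [1.6, -2.7, 0.1]
width: 26.9
finger_force: 30.0
t: 13.65
tcp_pos: [517.7, -167.3, 106.6]
orientation: [0.997, 0.083, -0.0, -0.0]
wrist_force: [2.3, -3.4, -0.0]
width: 27.7
finger_force: 30.0
```

```bash
python3 -m inch '{"delta_pos":[[0.02,0,0.1],[0,0,0.1],[0,0,0.1],[0,0,0],[0,0,0]],"rotation":[[0,0,0],[0,0,0],[0,0,0],[0,0,0],[0,0,0]]}'
python3 -m inch '{"delta_pos":[[0,0,0.1],[0,0,0.1],[0,0,0.1],[0,0,0],[0,0,0]],"rotation":[[0,0,0],[0,0,0],[0,0,0],[0,0,0],[0,0,0]]}'
```

```text
t: 14.07
tcp_pos: [517.9, -167.2, 103.5]
orientation: [0.997, 0.083, -0.0, -0.0]
wrist_force: [1.3, -3.8, -1.0]
width: 27.2
finger_force: 30.0
t: 14.48
tcp_pos: [517.9, -167.2, 100.5]
orientation: [0.997, 0.083, -0.0, -0.0]
wrist_force: [1.5, -3.7, -0.7]
width: 27.4
finger_force: 30.0
```

```bash
python3 -m inch '{"delta_pos":[[0,0,0.1],[0,0,0.1],[0,0,0.1],[0,0,0.1],[0,0,0],[0,0,0]],"rotation":[[0,0,0],[0,0,0],[0,0,0],[0,0,0],[0,0,0],[0,0,0]]}'
python3 -m inch '{"delta_pos":[[0,0,0.1],[0,0,0.1],[0,0,0],[0,0,0]],"rotation":[[0,0,0],[0,0,0],[0,0,0],[0,0,0]]}'
python3 -m inch '{"delta_pos":[[0,0,0.1],[0,0,0],[0,0,0]],"rotation":[[0,0,0],[0,0,0],[0,0,0]]}'
```

```text
t: 14.98
tcp_pos: [517.9, -167.3, 96.5]
orientation: [0.997, 0.083, -0.0, -0.0]
wrist_force: [1.5, -4.0, -0.5]
width: 26.8
finger_force: 30.0
t: 15.32
tcp_pos: [518.0, -167.3, 94.6]
orientation: [0.997, 0.083, -0.0, -0.0]
wrist_force: [1.0, -2.6, -0.7]
width: 27.3
finger_force: 30.0
t: 15.57
tcp_pos: [517.9, -167.2, 93.6]
orientation: [0.997, 0.083, -0.0, -0.0]
wrist_force: [0.7, -3.8, 0.2]
width: 27.0
finger_force: 30.0
```

```bash
python3 -m inch '{"delta_pos":[[0,0,0.05],[0,0,0.05],[0,0,0],[0,0,0]],"rotation":[[0,0,0],[0,0,0],[0,0,0],[0,0,0]]}'
python3 -m inch '{"delta_pos":[[0,0,0.05],[0,0,0],[0,0,0]],"rotation":[[0,0,0],[0,0,0],[0,0,0]]}'
```

```text
t: 15.9
tcp_pos: [518.0, -167.3, 92.7]
orientation: [0.997, 0.083, -0.0, -0.0]
wrist_force: [0.7, -3.0, 0.5]
width: 27.4
finger_force: 30.0
t: 16.15
tcp_pos: [518.0, -167.3, 92.4]
orientation: [0.997, 0.083, 0.0, 0.0]
wrist_force: [0.8, -2.9, 3.7]
width: 27.1
finger_force: 30.0
```

Contact with the cover at z 92.4, as expected for home. I'll press a touch more to be sure.

```bash
python3 -m inch '{"delta_pos":[[0,0,0.04],[0,0,0],[0,0,0]],"rotation":[[0,0,0],[0,0,0],[0,0,0]]}'
python3 -m inch '{"delta_pos":[[0,0,0.03],[0,0,0],[0,0,0]],"rotation":[[0,0,0],[0,0,0],[0,0,0]]}'
```

```text
t: 16.4
tcp_pos: [518.1, -167.3, 92.3]
orientation: [0.997, 0.083, 0.0, 0.0]
wrist_force: [-1.3, -3.3, 6.2]
width: 27.0
finger_force: 30.0
t: 16.65
tcp_pos: [518.1, -167.3, 92.2]
orientation: [0.997, 0.083, 0.0, 0.0]
wrist_force: [-1.3, -1.6, 8.2]
width: 27.1
finger_force: 30.0
```

```bash
python3 -m inch '{"delta_pos":[[0,0,0],[0,0,0],[0,0,0],[0,0,0],[0,0,0],[0,0,0]],"rotation":[[0,0,0],[0,0,0],[0,0,0],[0,0,0],[0,0,0],[0,0,0]]}' 4.4
python3 -m inch '{"delta_pos":[[0,0,-0.5],[0,0,-1],[0,0,-1.5],[0,0,-2],[0,0,-2],[0,0,-2],[0,0,-2],[0,0,-2],[0,0,-2],[0,0,0],[0,0,0],[0,0,0]],"rotation":[[0,0,0],[0,0,0],[0,0,0],[0,0,0],[0,0,0],[0,0,0],[0,0,0],[0,0,0],[0,0,0],[0,0,0],[0,0,0],[0,0,0]]}'
python3 - <<'E'
from h import *
im,c=cap('wrist','w4.png')
red=lambda a:(a[:,:,0]>90)&(a[:,:,1]<50)&(a[:,:,2]<60)
print(fitcyl(im,c,(270,140,370,225),red,14,62,106,[518,-167]))
E
```

```text
t: 17.15
tcp_pos: [517.7, -167.0, 91.2]
orientation: [0.997, 0.083, -0.0, -0.0]
wrist_force: [-0.0, 0.2, 0.2]
width: 44.0
finger_force: 0.0
t: 18.15
tcp_pos: [517.6, -167.1, 241.1]
orientation: [0.997, 0.083, -0.0, -0.0]
wrist_force: [-0.7, -0.5, -0.8]
width: 43.7
finger_force: 0.0
(array([ 532.2, -170.6]), array([  8.1,  -8.1,  17.2, -16. ]), array([301., 353., 140., 216.]))
```

View pics/w4.png

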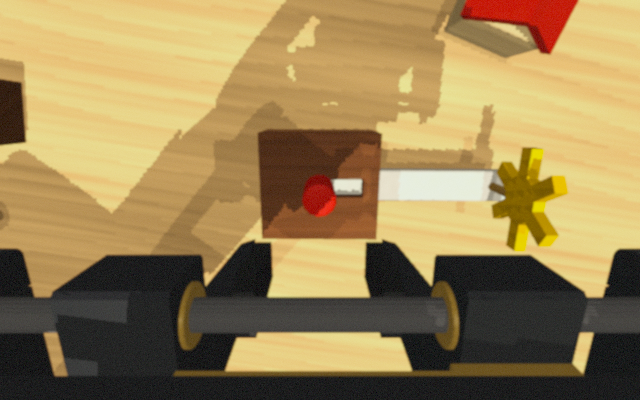

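The view shows the red knob on the cover at (319,195), with the free slot to its right and the gripper clear. One check of the knob's height against the picture before I hand in.

```bash
python3 - <<'E'
from h import *
im=cv2.imread('pics/w4.png')[:,:,::-1]; c=arm.calibration('wrist')
red=lambda a:(a[:,:,0]>90)&(a[:,:,1]<40)&(a[:,:,2]<40)&(a[:,:,0]>3.5*a[:,:,1])
for dz in (0,4,8): print(dz,fitcyl(im,c,(295,165,345,225),red,14,62+dz,106+dz,[518,-167])[:2])
arm.finish_job()
E
```

```text
0 (array([ 517.2, -166.8]), array([-0.7,  0.7, -2.2,  2.1]))
4 (array([ 518.2, -166.7]), array([-1. ,  1. , -2.6,  2.4]))
8 (array([ 519.2, -166.5]), array([-1.3,  1.3, -2.9,  2.7]))
the job is handed in; nothing more can be done
```

The red pin is home in the stand: it met a hard stop at the expected height, pressed with about 8 N at most. It is released, the arm is clear, the spare pins and other goods were left alone, and I handed in the job at about 18 s.

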